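# Heft two fixings boxes and clip the full one into its holder

### The job

The two closed fixings boxes look alike, but one is full and the other nearly empty: lift each to feel which is the heavier. Set the lighter one down in the black refill tray, and slide the heavier one gently along the bench rails of the box holder until it meets the end stop and the spring catch clicks into the groove in its side. Keep both boxes upright, do not drop or ram them, and leave the other things on the bench where they are.

Things in the scene. Friction and masses are not known exactly. Their poses are not given: they have to be found in the camera images.
- box_1_mid (a point): centre (31 mm above its base) of the box that starts on the left (+y): grey plastic, white lid, 100 long (x) x 54 wide (y) x 62 mm high. Sides flat above 26 mm; below, at mid-length of both long sides, a groove 18 wide, 4 deep. Ends alike. Weight hidden, under 0.75 kg in all; one of the two boxes, either, is heavier by 0.15 kg or more
- box_2_mid (a point): the same point of the second box, outwardly identical; it starts on the right (-y) of box_1
- holder: box holder screwed to the bench, open above; channel along its x axis; origin on the bench, on the centre line. Two rails 220 mm long (x -100 to +120), 57 mm apart inside, 7 mm high, bevelled outward above that up to 11 mm. The bench is the channel's floor. Nothing on it is higher than 24 mm (a box in it: fingers stay above 26 mm)
- holder_mouth (a point): open end of the channel, on the bench, x = -100 mm of the holder. Boxes slide in lengthwise towards +x, up to an upright stop plate clamped across the channel with its face 145 to 185 mm from this point: different each time, not measured. Until a box's leading end is 75 mm in, it meets nothing
- catch (a joint): leaf spring on an arm of the stop, -y side, 50 mm before the plate, reaching into the channel 13 to 23 mm above the bench. Value: m pressed aside: 0 free; 0.006 to 0.009 on a box's flat side; 0.0015 to 0.005 clicked into the groove of a box that has met the stop. Pushing past it takes some 1 to 6 N besides the box's friction on the bench
- tray: black refill tray fixed to the bench, open above, 170 (x) x 150 (y) mm outside, 16 mm high, walls and floor 4 mm thick; origin at the centre of its underside
- splicer: fibre fusion splicer, 165 x 150 x 115 mm, on the far part of the bench; leave alone; origin at the centre of its underside
- dispenser: white pump dispenser bottle, 62 mm in diameter, 116 mm high; leave alone; origin at the centre of its underside
- screwdriver: screwdriver lying on the bench on the robot's right; leave alone; origin on its underside
Mind the look-alikes: they are no part of the job. Leave any blue or green look-alike of the part that bears box_1_mid alone.

How it is judged:
By the outcome, as a careful person would: the job done as asked, in the order asked, and still so for the second after the job is handed in, with the robot touching nothing.
It also fails if it takes over 69 s, if anything falls off the work surface, if the arm or the gripper's body presses on something with over 40 N, if the wrist force passes 120 N, or if a joint passes its speed limit or range.

### The arm

A 6-joint arm with a two-finger parallel gripper is mounted at the origin on the work surface. World frame = base frame: x ahead of the robot, y to its left, z up, the work surface at z = 0. Lengths are in m, angles in rad, forces in N, time in s.
With the tool pointing down it reaches from about 0.25 to 0.8 m from the base axis. Payload 3.9 kg.
Tool frame: the origin (TCP) lies at the very end of the fingers, on their centre line; the grasp point (between the pads) lies 19 mm behind it; z points along the fingers, y is the line along which they close (so a half turn about z gives the same grasp; the last joint's range is limited). The gripper opens to 85 mm and grips with 20 to 120 N. Pads are 22 mm wide; open, the fingers measure 114 mm over their backs; the gripper's body (76 mm by 85 mm) begins 54 mm behind the grasp point. The pads swing forward as they close: fully open they stand 13 mm farther back than shut.
Start: joints at [-1.344, 0.26, -0.138, 1.173, 0, 1.571], TCP at [0.118, -0.512, 0.231] pointing down, gripper open.
Joint ranges: [-2.78, 2.78], [-0.83, 1.72], [-1.28, 1.37], [-1.9, 2.12], [-1.57, 1.48], [-3.14, 3.14]. Speed limits (rad/s): [2.57, 2.57, 3.14, 3.14, 3.14, 3.14].

### API

Orientations are given as [roll, pitch, yaw] about the fixed x, y, z axes, in that order (R = Rz(yaw) Ry(pitch) Rx(roll)).
In Python, from workcell import manip gives the robot as it stands.
- The arm moves only by the tool arm_command, never from a script. Its argument "targets" is a list that holds one entry, the list of rows, each a list of 7 numbers: the shift along the tool's x, y, z normalised to -1 to 1, where 1 is 25 cm, then the turn, a rotation vector about the tool's x, y, z normalised to -1 to 1, where 1 is 45 degrees, then the gripper's target within -1 to 1 (shut at 1, half-way at 0, fully open at -1). In form: [[[x, y, z, wx, wy, wz, jaw], ...]]. A call has 1 to 20 rows; each row is the pose to reach, as a shift and turn from the pose commanded when the call began, along the tool's axes at that moment; what a row does not reach only later rows make up. A row lasts 1/12 s, in which the tool goes at most 41.7 mm and 7.16 degrees, less where a joint would pass 70% of its speed; a pose out of reach is approached as far as the arm can. A call with a number of a shift or a turn outside -1 to 1 is refused whole. A call with a gripper value outside its range is refused whole. The fingers move at their own pace and stop on an object; "force" is the grip in N (left out, the last holds). Time passes only in rows, so rows that repeat a pose let the fingers close. It gives the time, the measured TCP pose, the force, the opening and the grip force at its end, in the units of the state.
- manip.read_state(): the state, without advancing time (a new reading comes with each control period).
- manip.get_image(name): name is "scene" or "top" or "wrist"; returns (picture, depth): 480x640x3 uint8, red, green, blue; 480x640 float32, m along the optical axis (not along the pixel's ray), 0 where there is no reading.
- manip.calibration(name): a dict with "fov_y" (degrees; the focal length in pixels is half the picture's height over the tangent of half this angle, whatever the lens; pixels are square), "cx", "cy" (the principal point, pixels), "T" (4x4, takes a point from camera to world coordinates). Camera axes: x right, y up, looking along -z (the intrinsics and any distortion apply to the point x, -y, -z); pixel columns grow to the right and rows downward; lengths in m; the calibration is good to about 2 mm. A picture is of the moment at which its call begins: read the wrist's pose just before it. calibration takes no time and is no camera call; for the wrist camera it gives the pose at the moment of the call.
- manip.finish_job(): hands the job in; it is judged then, once.
The state is a dict: "time_s": time; "joint_positions": joint angles; "qvel": joint speeds; "effort": joint torques, N m; "eef_pos": TCP position; "ee_rot": TCP orientation; "wrist_force": force on the tool from outside, world axes, zero at the start; "torque": the same for the moment, N m; "gripper_width": opening from 0.0 (shut) to 1.0 (fully open); "grip_force": force on a finger pad.
Only numpy, scipy, OpenCV 4.12 (cv2) and the standard library are available. Lean on these libraries where they do the work, as an engineer would, in place of code of your own. Each camera call takes 0.05 s, during which the arm holds its last target. There are 200 camera calls.

## Working session

There is one attempt and no reset: what is moved stays moved. The work goes in short steps, Python scripts to look and compute and a tool call to move; the robot and the scene stay as the last step left them, time stands still between calls to the robot, and variables do not carry over. Pictures are saved under pics/ and viewed, at most 10 in all, crops included, and the job is handed in when it is done.

Besides the shell and the picture viewer there is one more tool, called after "Request:" in YAML: its name, and indented under it one key for each argument. arm_command: Moves the arm, as the interface text tells. Scaled input: -1 to 1 covers 25 cm each way for a shift and 45 degrees each way for a turn. Its arguments: {"type":"object","properties":{"targets":{"type":"array"},"force":{"type":"number"}},"required":["targets"]}

```bash
mkdir -p pics
python3 - <<'E'
from workcell import manip
import cv2,numpy as np
s=manip.read_state();print(s)
for n in ("top","scene"):
    im,d=manip.get_image(n);c=manip.calibration(n);print(n,c)
    cv2.imwrite(f"pics/{n}0.png",im[:,:,::-1]);np.savez(f"{n}0.npz",im=im,d=d,**{k:c[k] for k in c})
E
```

```text
{'time_s': 0.0, 'joint_positions': array([-1.34400613e+00,  2.60690528e-01, -1.39394543e-01,  1.17269944e+00,
       -5.46385777e-06,  1.57080762e+00]), 'qvel': array([-0.00044928,  0.00075414,  0.00010726,  0.00104097, -0.00108275,
        0.00107513]), 'effort': array([ 4.14608739e-04, -4.05675387e+01,  2.53924638e+01,  1.87389180e-02,
       -5.88630405e-05, -4.91320563e-06]), 'eef_pos': array([ 0.11788915, -0.51088093,  0.23045186]), 'ee_rot': array([-3.13960446e+00,  5.48629341e-06,  2.26778917e-01]), 'wrist_force': array([ 0.05698357, -0.59479556, -0.92935135]), 'torque': array([ 0.01719904, -0.01226747, -0.00166979]), 'grip_force': 0.0, 'gripper_width': 0.9996935728309485}
top {'fov_y': 56.038769520068534, 'cx': 318.16055649738234, 'cy': 234.61569469752772, 'T': array([[-0.01343712,  0.99604736, -0.08780143,  0.48590454],
       [-0.99989871, -0.01379707, -0.00349395, -0.03975312],
       [-0.00469154,  0.08774559,  0.99613187,  1.00967098],
       [ 0.        ,  0.        ,  0.        ,  1.        ]])}
scene {'fov_y': 51.10966257360597, 'cx': 316.73210352805313, 'cy': 236.41411849772993, 'T': array([[-0.77674065, -0.53984643,  0.32440685,  0.88809096],
       [ 0.6298073 , -0.66910967,  0.39450604,  0.38645571],
       [ 0.00409108,  0.51074268,  0.8597239 ,  0.92602713],
       [ 0.        ,  0.        ,  0.        ,  1.        ]])}
```

View pics/top0.png

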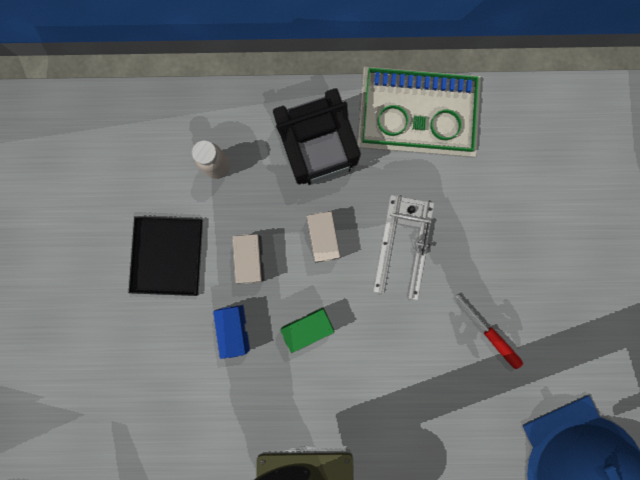

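View pics/scene0.png

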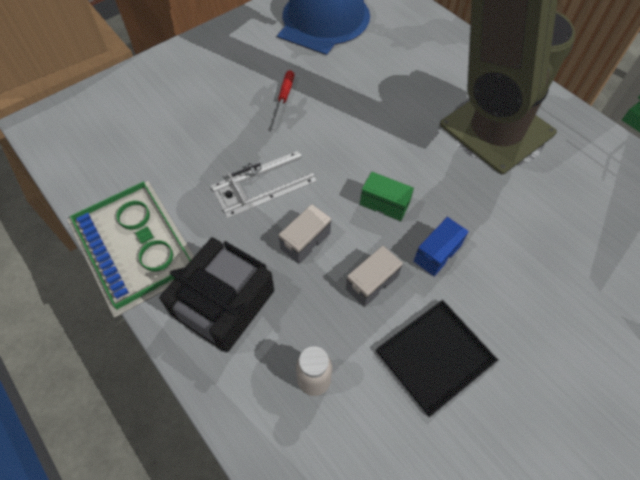

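The top view shows box_1 at (248,258), box_2 at (323,237), the tray at (167,255), and the holder with its mouth at (397,296) and stop at (410,217). I leave the blue and green look-alikes alone.

```bash
cat > h.py <<'E'
import numpy as np,cv2
def cloud(d,c):
    f=240/np.tan(np.radians(float(c['fov_y']))/2)
    v,u=np.mgrid[:480,:640]
    P=np.stack([(u-c['cx'])/f*d,-(v-c['cy'])/f*d,-d],-1)
    T=c['T'];return P@T[:3,:3].T+T[:3,3]
def onplane(uv,z,c):
    f=240/np.tan(np.radians(float(c['fov_y']))/2);T=c['T']
    uv=np.atleast_2d(uv).astype(float)
    r=np.stack([(uv[:,0]-c['cx'])/f,-(uv[:,1]-c['cy'])/f,-np.ones(len(uv))],-1)@T[:3,:3].T
    return T[:3,3]+r*((z-T[2,3])/r[:,2])[:,None]
def rect(P,m):
    r=cv2.minAreaRect((P[m][:,:2]*1000).astype(np.float32));(a,b),(w,h),t=r
    if w<h:w,h,t=h,w,t+90
    return np.round([a,b,w,h,(t+90)%180-90],1)
E
python3 - <<'E'
from h import *
z=np.load('top0.npz');P=cloud(z['d'],z);im=z['im'].astype(int)
def reg(u0,u1,v0,v1):
    m=np.zeros((480,640),bool);m[v0:v1,u0:u1]=1;return m
for n,r in dict(b1=(225,272,225,292),b2=(300,347,200,270)).items():
    m=reg(*r)&(P[...,2]>.05)&(P[...,2]<.075);print(n,m.sum(),rect(P,m),np.median(P[m][:,2]))
m=reg(120,212,205,305)&(im.sum(-1)<150)
Q=onplane(np.argwhere(m)[:,::-1],.012,z);print('tray',rect(Q,np.ones(len(Q),bool)))
m=reg(450,470,300,400);print('bench z',np.median(P[m][:,2]))
print('splicer',rect(P,reg(265,365,85,190)&(P[...,2]>.06)))
print('disp',rect(P,reg(185,230,130,180)&(P[...,2]>.05)))
I=cv2.resize(z['im'][185:310,355:455],None,fx=6,fy=4.8*1.0,interpolation=cv2.INTER_CUBIC) 
I=cv2.resize(z['im'][185:305,360:460],(500,600),interpolation=cv2.INTER_CUBIC)
cv2.imwrite('pics/hold.png',I[:,:,::-1])
E
```

```text
b1 1262 [521.8 114.6 103.4  54.5   3.8] 0.06275941240565674
b2 1218 [566.5 -46.8 103.2  54.3   9.1] 0.06291793735668494
tray [532.8 302.4 169.8 152.2  -3. ]
bench z 0.0006368830412617488
splicer [682.7 -62.9 365.5 153.   16. ]
disp [627.7  77.3 364.7  60.2  46.7]
```

View pics/hold.png

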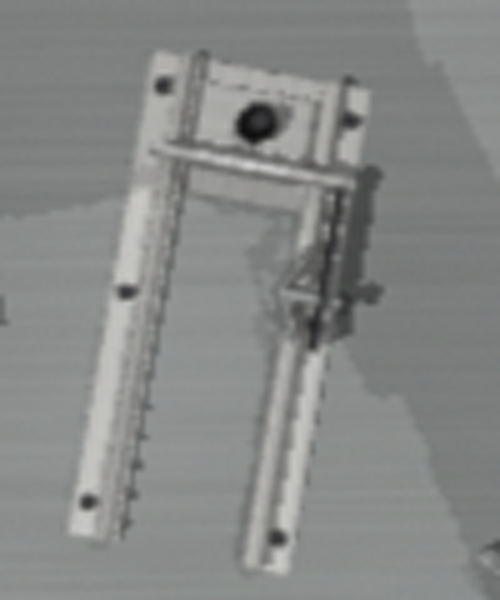

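```bash
cat >> h.py <<'E'
import sys,json
def plan(*wps):
    """each wp x,y,z,yaw_deg (world); prints row values rel. to commanded pose in cmd.json, stores last"""
    c=np.array(json.load(open('cmd.json')));y0=np.radians(c[3])
    X=np.array([[np.cos(y0),np.sin(y0),0],[np.sin(y0),-np.cos(y0),0],[0,0,-1]])
    last=c[:3]
    for w in wps:
        s=np.round(X@(np.array(w[:3])-c[:3])/.25,3);t=round(-(w[3]-c[3])/45,3)
        e=c[:3]+X.T@s*.25;print(list(s),'wz',t,'rows',round(np.linalg.norm(e-last)/.0417,1),round(abs(t)*45/7.16,1));last=e
    json.dump([*e,c[3]-t*45],open('cmd.json','w'))
E
echo '[0.118,-0.512,0.231,12.99]'>cmd.json
python3 - <<'E'
from h import *
z=np.load('top0.npz')
uv=np.array([(122,540),(243,570),(68,535),(152,52),(290,572),(370,90),(160,150),(355,185)])/5+[360,185]
Q=onplane(uv,.008,z)*1000;print(np.round(Q,0))
for a,b in((2,3),(4,5)):
    d=Q[b]-Q[a];print(np.degrees(np.arctan2(d[1],d[0])))
plan((0.36,-0.28,.231,9),)
E
```

```text
[[ 443. -180.    8.]
 [ 429. -233.    8.]
 [ 446. -157.    8.]
 [ 660. -200.    8.]
 [ 428. -254.    8.]
 [ 642. -297.    8.]
 [ 616. -202.    8.]
 [ 599. -289.    8.]]
-11.298743148587361
-11.342650124824146
[np.float64(1.152), np.float64(-0.687), np.float64(0.0)] wz 0.089 rows 8.0 0.6
```

```bash
echo '[0.118,-0.512,0.231,12.99]'>cmd.json
python3 - <<'E'
from h import *
plan((0.32,-0.38,.27,9));plan((0.47,-0.21,.30,-5))
E
```

```text
[np.float64(0.906), np.float64(-0.333), np.float64(-0.156)] wz 0.089 rows 5.9 0.6
[np.float64(0.699), np.float64(-0.578), np.float64(-0.12)] wz 0.311 rows 5.5 2.0
```

Request:
arm_command:
  targets:
    - [[0.906, -0.333, -0.156, 0, 0, 0.089, -1], [0.906, -0.333, -0.156, 0, 0, 0.089, -1], [0.906, -0.333, -0.156, 0, 0, 0.089, -1], [0.906, -0.333, -0.156, 0, 0, 0.089, -1], [0.906, -0.333, -0.156, 0, 0, 0.089, -1], [0.906, -0.333, -0.156, 0, 0, 0.089, -1], [0.906, -0.333, -0.156, 0, 0, 0.089, -1]]

```text
time_s: 0.68
eef_pos: [0.3249, -0.3766, 0.2711]
ee_rot: [-3.142, -0.004, 0.164]
wrist_force: [-0.1, -0.6, 0.7]
gripper_width: 1.003
grip_force: 0.0
```

Request:
arm_command:
  targets:
    - [[0.699, -0.578, -0.12, 0, 0, 0.311, -1], [0.699, -0.578, -0.12, 0, 0, 0.311, -1], [0.699, -0.578, -0.12, 0, 0, 0.311, -1], [0.699, -0.578, -0.12, 0, 0, 0.311, -1], [0.699, -0.578, -0.12, 0, 0, 0.311, -1], [0.699, -0.578, -0.12, 0, 0, 0.311, -1], [0.699, -0.578, -0.12, 0, 0, 0.311, -1], [0.699, -0.578, -0.12, 0, 0, 0.311, -1], [0.699, -0.578, -0.12, 0, 0, 0.311, -1]]

```text
time_s: 1.43
eef_pos: [0.4694, -0.2098, 0.2997]
ee_rot: [3.141, 0.002, -0.087]
wrist_force: [-0.3, -1.0, 0.7]
gripper_width: 0.998
grip_force: 0.0
```

Run:
```python
from workcell import manip
from h import *
c=manip.calibration('wrist');im,d=manip.get_image('wrist');print(c['T'].round(3))
np.savez('w1.npz',im=im,d=d,**c);cv2.imwrite('pics/w1.png',im[:,:,::-1])
s=manip.read_state();print(s['eef_pos'],s['ee_rot'],s['wrist_force'],s['time_s'])
plan((.5665,-.0468,.14,9.1))
```

```text
[[-0.086  0.961  0.262  0.536]
 [-0.996 -0.083 -0.022 -0.217]
 [ 0.    -0.263  0.965  0.441]
 [ 0.     0.     0.     1.   ]]
[ 0.46908297 -0.21016536  0.29978376] [ 3.14151836e+00  1.47094149e-03 -8.83901321e-02] [-0.23146502 -0.56297045  0.13097727] 1.4833
[np.float64(0.327), np.float64(-0.684), np.float64(0.64)] wz -0.314 rows 5.9 2.0
```

View pics/w1.png

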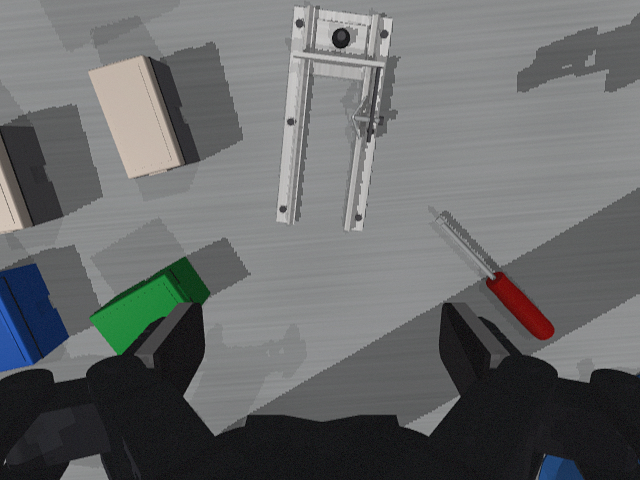

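The wrist view shows the holder clearly: mouth corners at (294,224) and (345,230), stop plate at (295,55)–(385,66), catch at (365,120). Box_2 is at (138,115).

Run:
```python
from h import *
z=np.load('w1.npz');P=cloud(z['d'],z);u,v=np.meshgrid(range(640),range(480))
print('bench',np.median(P[240:300,250:400,2]))
Q=onplane([(276,222),(293,5),(364,231),(393,15),(294,224),(345,230)],.003,z)*1000;print(Q.round(0)[:,:2])
for a,b in((0,1),(2,3)):
    d=Q[b]-Q[a];print(np.degrees(np.arctan2(d[1],d[0])))
reg=(u>265)&(u<400)&(v<240)&(v>3)
for th in (-9.5,-10,-10.5,-11,-11.5,-12):
    t=np.radians(th);ax=np.array([np.cos(t),np.sin(t)]);ay=np.array([-ax[1],ax[0]])
    R=P[...,:2]-[.436,-.2065];X=R@ax*1000;Y=R@ay*1000
    m=reg&(P[...,2]>.008)&(P[...,2]<.013)&(X<85)&(X>5)
    # inner-edge sharpness: std of top ridge Y
    L=Y[m&(Y>0)];r=Y[m&(Y<0)];print(th,len(L),np.std(L).round(2),np.median(L).round(1),len(r),np.std(r).round(2),np.median(r).round(1))
t=np.radians(-11);ax=np.array([np.cos(t),np.sin(t)]);ay=np.array([-ax[1],ax[0]])
R=P[...,:2]-[.436,-.2065];X=R@ax*1000;Y=R@ay*1000
m=reg&(P[...,2]>.002)&(P[...,2]<.013);print('mouth X',np.percentile(X[m],[0.2,1,2]))
m=reg&(abs(Y)<20)&(P[...,2]>.014)&(X>100);print('plate',np.percentile(X[m],[1,5,50,95]),P[m][:,2].max())
m=reg&(abs(Y)<20)&(P[...,2]>.003)&(X>100);print('plate low',np.percentile(X[m],[1,5,50,95]))
m=(u>80)&(u<200)&(v>40)&(v<190)&(P[...,2]>.056)&(P[...,2]<.07);print('b2',rect(P,m))
```

```text
bench -0.000876018282613189
[[ 446. -157.]
 [ 663. -199.]
 [ 427. -256.]
 [ 645. -298.]
 [ 442. -177.]
 [ 430. -235.]]
-11.0586816993931
-10.790793971881055
-9.5 281 1.6 33.5 277 1.62 -33.7
-10 281 1.52 34.0 279 1.53 -33.2
-10.5 282 1.46 34.3 277 1.45 -32.8
-11 282 1.42 34.7 275 1.41 -32.5
-11.5 283 1.42 35.1 276 1.38 -32.0
-12 283 1.44 35.6 275 1.39 -31.6
mouth X [0.93261986 3.45034376 7.1119529 ]
plate [171.08153756 171.36982685 185.99473275 199.85470502] 0.026129341093025393
plate low [171.1818384  171.46809347 189.55781907 207.67335957]
b2 [565.5 -47.1 100.5  55.1   9.5]
```

Request:
arm_command:
  targets:
    - [[0.327, -0.684, 0.64, 0, 0, -0.314, -1], [0.327, -0.684, 0.64, 0, 0, -0.314, -1], [0.327, -0.684, 0.64, 0, 0, -0.314, -1], [0.327, -0.684, 0.64, 0, 0, -0.314, -1], [0.327, -0.684, 0.64, 0, 0, -0.314, -1], [0.327, -0.684, 0.64, 0, 0, -0.314, -1], [0.327, -0.684, 0.64, 0, 0, -0.314, -1], [0.327, -0.684, 0.64, 0, 0, -0.314, -1], [0.327, -0.684, 0.64, 0, 0, -0.314, -1]]

```text
time_s: 2.23
eef_pos: [0.5658, -0.0478, 0.1405]
ee_rot: [3.141, 0.001, 0.158]
wrist_force: [0.1, -0.5, 1.1]
gripper_width: 1.0
grip_force: 0.0
```

Request:
arm_command:
  targets:
    - [[0, 0, 0.15, 0, 0, 0, -1], [0, 0, 0.28, 0, 0, 0, -1], [0, 0, 0.38, 0, 0, 0, -1], [0, 0, 0.432, 0, 0, 0, -1], [0, 0, 0.432, 0, 0, 0, -1], [0, 0, 0.432, 0, 0, 0, 1], [0, 0, 0.432, 0, 0, 0, 1], [0, 0, 0.432, 0, 0, 0, 1], [0, 0, 0.432, 0, 0, 0, 1], [0, 0, 0.432, 0, 0, 0, 1], [0, 0, 0.432, 0, 0, 0, 1], [0, 0, 0.432, 0, 0, 0, 1], [0, 0, 0.432, 0, 0, 0, 1]]
  force: 40

```text
time_s: 3.32
eef_pos: [0.5683, -0.0469, 0.0347]
ee_rot: [3.14, -0.004, 0.159]
wrist_force: [-0.1, -0.4, 7.7]
gripper_width: 0.621
grip_force: 43.9
```

Request:
arm_command:
  targets:
    - [[0, 0, -0.08, 0, 0, 0, 1], [0, 0, -0.16, 0, 0, 0, 1], [0, 0, -0.24, 0, 0, 0, 1], [0, 0, -0.24, 0, 0, 0, 1], [0, 0, -0.24, 0, 0, 0, 1], [0, 0, -0.24, 0, 0, 0, 1], [0, 0, -0.24, 0, 0, 0, 1]]

```text
time_s: 3.9
eef_pos: [0.5653, -0.0462, 0.0912]
ee_rot: [-3.141, 0.002, 0.159]
wrist_force: [0.1, -0.5, -2.2]
gripper_width: 0.625
grip_force: 43.0
```

```bash
cat > feel.py <<'E'
from workcell import manip
from h import *
F=[];E=[]
for i in range(8):
    im,d=manip.get_image('wrist');s=manip.read_state();F.append(s['wrist_force']);E.append(s['effort'])
print(np.mean(F,0).round(2),np.std(F,0).round(2),'eff',np.mean(E,0)[:4].round(2),s['joint_positions'].round(3),s['eef_pos'].round(4),s['gripper_width'],s['grip_force'],s['time_s'])
E
python3 feel.py
```

```text
[ 0.1   0.   -1.91] [0.33 0.45 0.26] eff [ 0.000e+00 -4.781e+01  2.301e+01  2.000e-02] [-0.081  0.425 -0.273  0.873  0.     2.901] [ 0.5663 -0.0462  0.092 ] 0.6195386324626307 43.04554224014282 4.3
```

Request:
arm_command:
  targets:
    - [[0, 0, 0.08, 0, 0, 0, 1], [0, 0, 0.16, 0, 0, 0, 1], [0, 0, 0.2, 0, 0, 0, 1], [0, 0, 0.22, 0, 0, 0, 1], [0, 0, 0.232, 0, 0, 0, 1], [0, 0, 0.236, 0, 0, 0, 1], [0, 0, 0.236, 0, 0, 0, 1], [0, 0, 0.236, 0, 0, 0, -1], [0, 0, 0.236, 0, 0, 0, -1], [0, 0, 0.236, 0, 0, 0, -1], [0, 0, 0.236, 0, 0, 0, -1], [0, 0, 0.236, 0, 0, 0, -1], [0, 0, 0.1, 0, 0, 0, -1], [0, 0, -0.05, 0, 0, 0, -1], [0, 0, -0.2, 0, 0, 0, -1], [0, 0, -0.32, 0, 0, 0, -1]]

```text
time_s: 5.63
eef_pos: [0.5669, -0.0463, 0.1749]
ee_rot: [3.141, -0.002, 0.159]
wrist_force: [0.3, 0.7, -0.1]
gripper_width: 1.002
grip_force: 0.0
```

Run:
```python
from h import *
c=json.load(open('cmd.json'));c[2]=.092+.08;json.dump(c,open('cmd.json','w'))
print(c)
plan((.50,-.01,.172,54.1));plan((.48,.05,.172,99));plan((.50,.09,.172,144));plan((.522,.1146,.15,183.8))
```

```text
[0.5663999998480566, -0.04674142246097002, 0.172, 9.120000000000001]
[np.float64(-0.239), np.float64(-0.187), np.float64(0.0)] wz -1.0 rows 1.8 6.3
[np.float64(0.148), np.float64(-0.206), np.float64(0.0)] wz -0.997 rows 1.5 6.3
[np.float64(0.145), np.float64(0.104), np.float64(0.0)] wz -1.0 rows 1.1 6.3
[np.float64(-0.013), np.float64(0.131), np.float64(0.088)] wz -0.885 rows 0.9 5.6
```

Request:
arm_command:
  targets:
    - [[-0.239, -0.187, 0, 0, 0, -1, -1], [-0.239, -0.187, 0, 0, 0, -1, -1], [-0.239, -0.187, 0, 0, 0, -1, -1], [-0.239, -0.187, 0, 0, 0, -1, -1], [-0.239, -0.187, 0, 0, 0, -1, -1], [-0.239, -0.187, 0, 0, 0, -1, -1], [-0.239, -0.187, 0, 0, 0, -1, -1], [-0.239, -0.187, 0, 0, 0, -1, -1]]

```text
time_s: 6.3
eef_pos: [0.4999, -0.0096, 0.1723]
ee_rot: [3.142, -0.0, 0.945]
wrist_force: [-0.5, -0.3, 0.7]
gripper_width: 0.997
grip_force: 0.0
```

Request:
arm_command:
  targets:
    - [[0.148, -0.206, 0, 0, 0, -0.997, -1], [0.148, -0.206, 0, 0, 0, -0.997, -1], [0.148, -0.206, 0, 0, 0, -0.997, -1], [0.148, -0.206, 0, 0, 0, -0.997, -1], [0.148, -0.206, 0, 0, 0, -0.997, -1], [0.148, -0.206, 0, 0, 0, -0.997, -1], [0.148, -0.206, 0, 0, 0, -0.997, -1], [0.148, -0.206, 0, 0, 0, -0.997, -1]]

```text
time_s: 6.97
eef_pos: [0.4799, 0.0506, 0.1723]
ee_rot: [-3.141, -0.0, 1.727]
wrist_force: [-0.0, -0.5, 0.4]
gripper_width: 0.999
grip_force: 0.0
```

Request:
arm_command:
  targets:
    - [[0.145, 0.104, 0, 0, 0, -1, -1], [0.145, 0.104, 0, 0, 0, -1, -1], [0.145, 0.104, 0, 0, 0, -1, -1], [0.145, 0.104, 0, 0, 0, -1, -1], [0.145, 0.104, 0, 0, 0, -1, -1], [0.145, 0.104, 0, 0, 0, -1, -1], [0.145, 0.104, 0, 0, 0, -1, -1], [0.145, 0.104, 0, 0, 0, -1, -1]]

```text
time_s: 7.63
eef_pos: [0.5, 0.0904, 0.1722]
ee_rot: [-3.141, -0.0, 2.512]
wrist_force: [0.6, 0.0, -0.6]
gripper_width: 1.001
grip_force: 0.0
```

Request:
arm_command:
  targets:
    - [[-0.013, 0.131, 0.088, 0, 0, -0.885, -1], [-0.013, 0.131, 0.088, 0, 0, -0.885, -1], [-0.013, 0.131, 0.088, 0, 0, -0.885, -1], [-0.013, 0.131, 0.088, 0, 0, -0.885, -1], [-0.013, 0.131, 0.088, 0, 0, -0.885, -1], [-0.013, 0.131, 0.088, 0, 0, -0.885, -1], [-0.013, 0.131, 0.088, 0, 0, -0.885, -1], [-0.013, 0.131, 0.088, 0, 0, -0.885, -1], [-0.013, 0.131, 0.088, 0, 0, -0.885, -1]]

```text
time_s: 8.38
eef_pos: [0.5218, 0.115, 0.1503]
ee_rot: [-3.142, -0.0, -3.078]
wrist_force: [-0.7, 0.6, 0.3]
gripper_width: 1.004
grip_force: 0.0
```

```bash
python3 feel.py
```

```text
[-0.15 -0.02 -0.33] [0.62 0.55 0.36] eff [ -0.   -42.44  23.75   0.  ] [ 0.217  0.323 -0.267  0.98  -0.     0.151] [0.5219 0.115  0.1503] 0.9990230500720417 0.0 8.7833
```

Request:
arm_command:
  targets:
    - [[0, 0, 0.15, 0, 0, 0, -1], [0, 0, 0.3, 0, 0, 0, -1], [0, 0, 0.4, 0, 0, 0, -1], [0, 0, 0.468, 0, 0, 0, -1], [0, 0, 0.468, 0, 0, 0, -1], [0, 0, 0.468, 0, 0, 0, 1], [0, 0, 0.468, 0, 0, 0, 1], [0, 0, 0.468, 0, 0, 0, 1], [0, 0, 0.468, 0, 0, 0, 1], [0, 0, 0.468, 0, 0, 0, 1], [0, 0, 0.468, 0, 0, 0, 1], [0, 0, 0.468, 0, 0, 0, 1], [0, 0, 0.4, 0, 0, 0, 1], [0, 0, 0.32, 0, 0, 0, 1], [0, 0, 0.24, 0, 0, 0, 1], [0, 0, 0.24, 0, 0, 0, 1], [0, 0, 0.24, 0, 0, 0, 1], [0, 0, 0.24, 0, 0, 0, 1]]

```text
time_s: 10.28
eef_pos: [0.5207, 0.1147, 0.089]
ee_rot: [-3.141, -0.002, -3.075]
wrist_force: [-0.8, 0.4, -6.8]
gripper_width: 0.622
grip_force: 46.9
```

```bash
python3 feel.py
```

```text
[-0.05  0.15 -6.06] [0.45 0.75 0.56] eff [-0.000e+00 -4.695e+01  2.392e+01  2.000e-02] [ 0.217  0.376 -0.362  0.834 -0.     0.15 ] [0.5216 0.115  0.0898] 0.6211972356482921 46.866196766495705 10.6833
```

Request:
arm_command:
  targets:
    - [[0, 0, 0.08, 0, 0, 0, 1], [0, 0, 0.15, 0, 0, 0, 1], [0, 0, 0.19, 0, 0, 0, 1], [0, 0, 0.21, 0, 0, 0, 1], [0, 0, 0.222, 0, 0, 0, 1], [0, 0, 0.226, 0, 0, 0, 1], [0, 0, 0.226, 0, 0, 0, 1], [0, 0, 0.226, 0, 0, 0, -1], [0, 0, 0.226, 0, 0, 0, -1], [0, 0, 0.226, 0, 0, 0, -1], [0, 0, 0.226, 0, 0, 0, -1], [0, 0, 0.226, 0, 0, 0, -1], [0, 0, 0.1, 0, 0, 0, -1], [0, 0, -0.05, 0, 0, 0, -1], [0, 0, -0.2, 0, 0, 0, -1], [0, 0, -0.2, 0, 0, 0, -1]]

```text
time_s: 12.02
eef_pos: [0.5269, 0.1162, 0.1475]
ee_rot: [3.14, 0.013, -3.075]
wrist_force: [0.7, 0.4, 0.5]
gripper_width: 1.0
grip_force: 0.0
```

Run:
```python
from h import *
c=json.load(open('cmd.json'));c[2]=.14;json.dump(c,open('cmd.json','w'))
print(c)
plan((.566,-.0465,.13,189.1),(.566,-.0465,.033,189.1))
c=json.load(open('cmd.json'))
c[2]=.13;json.dump(c,open('cmd.json','w'))
plan((.535,.16,.16,183),)
plan((.533,.302,.16,177),(.533,.302,.038,177))
```

```text
[0.5218582481034599, 0.11455481010661439, 0.14, 183.81]
[np.float64(-0.133), np.float64(-0.655), np.float64(0.04)] wz -0.118 rows 4.0 0.7
[np.float64(-0.133), np.float64(-0.655), np.float64(0.428)] wz -0.118 rows 2.3 0.7
[np.float64(-0.009), np.float64(0.836), np.float64(-0.12)] wz 0.136 rows 5.1 0.9
[np.float64(-0.022), np.float64(0.567), np.float64(0.0)] wz 0.133 rows 3.4 0.8
[np.float64(-0.022), np.float64(0.567), np.float64(0.488)] wz 0.133 rows 2.9 0.8
```

Request:
arm_command:
  targets:
    - [[-0.133, -0.655, 0.04, 0, 0, -0.118, -1], [-0.133, -0.655, 0.04, 0, 0, -0.118, -1], [-0.133, -0.655, 0.04, 0, 0, -0.118, -1], [-0.133, -0.655, 0.04, 0, 0, -0.118, -1], [-0.133, -0.655, 0.04, 0, 0, -0.118, -1], [-0.133, -0.655, 0.04, 0, 0, -0.118, -1], [-0.133, -0.655, 0.04, 0, 0, -0.118, -1], [-0.133, -0.655, 0.18, 0, 0, -0.118, -1], [-0.133, -0.655, 0.3, 0, 0, -0.118, -1], [-0.133, -0.655, 0.38, 0, 0, -0.118, -1], [-0.133, -0.655, 0.428, 0, 0, -0.118, -1], [-0.133, -0.655, 0.428, 0, 0, -0.118, -1]]

```text
time_s: 13.02
eef_pos: [0.5628, -0.0441, 0.0304]
ee_rot: [3.14, -0.006, -2.98]
wrist_force: [1.1, -0.1, 0.2]
gripper_width: 1.0
grip_force: 0.0
```

Request:
arm_command:
  targets:
    - [[0, 0, 0, 0, 0, 0, 1], [0, 0, 0, 0, 0, 0, 1], [0, 0, 0, 0, 0, 0, 1], [0, 0, 0, 0, 0, 0, 1], [0, 0, 0, 0, 0, 0, 1], [0, 0, 0, 0, 0, 0, 1], [0, 0, 0, 0, 0, 0, 1], [0, 0, -0.1, 0, 0, 0, 1], [0, 0, -0.22, 0, 0, 0, 1], [0, 0, -0.34, 0, 0, 0, 1], [0, 0, -0.388, 0, 0, 0, 1], [0, 0, -0.388, 0, 0, 0, 1], [0, 0, -0.388, 0, 0, 0, 1]]

```text
time_s: 14.1
eef_pos: [0.5662, -0.0463, 0.1307]
ee_rot: [-3.141, 0.001, -2.983]
wrist_force: [0.3, 0.2, -2.3]
gripper_width: 0.624
grip_force: 43.4
```

Request:
arm_command:
  targets:
    - [[-0.009, 0.12, -0.12, 0, 0, 0.136, 1], [-0.009, 0.24, -0.12, 0, 0, 0.136, 1], [-0.009, 0.36, -0.12, 0, 0, 0.136, 1], [-0.009, 0.48, -0.12, 0, 0, 0.136, 1], [-0.009, 0.6, -0.12, 0, 0, 0.136, 1], [-0.009, 0.72, -0.12, 0, 0, 0.136, 1], [-0.009, 0.836, -0.12, 0, 0, 0.136, 1], [-0.009, 0.836, -0.12, 0, 0, 0.136, 1]]

```text
time_s: 14.77
eef_pos: [0.5327, 0.1648, 0.1579]
ee_rot: [3.139, -0.004, -3.084]
wrist_force: [0.2, 0.1, -2.0]
gripper_width: 0.624
grip_force: 44.7
```

Request:
arm_command:
  targets:
    - [[-0.022, 0.15, 0, 0, 0, 0.133, 1], [-0.022, 0.3, 0, 0, 0, 0.133, 1], [-0.022, 0.44, 0, 0, 0, 0.133, 1], [-0.022, 0.54, 0, 0, 0, 0.133, 1], [-0.022, 0.567, 0, 0, 0, 0.133, 1], [-0.022, 0.567, 0.1, 0, 0, 0.133, 1], [-0.022, 0.567, 0.2, 0, 0, 0.133, 1], [-0.022, 0.567, 0.3, 0, 0, 0.133, 1], [-0.022, 0.567, 0.4, 0, 0, 0.133, 1], [-0.022, 0.567, 0.44, 0, 0, 0.133, 1], [-0.022, 0.567, 0.46, 0, 0, 0.133, 1], [-0.022, 0.567, 0.46, 0, 0, 0.133, 1]]

```text
time_s: 15.77
eef_pos: [0.5319, 0.3012, 0.0436]
ee_rot: [-3.139, -0.003, 3.089]
wrist_force: [0.2, -0.2, -1.9]
gripper_width: 0.625
grip_force: 45.5
```

Request:
arm_command:
  targets:
    - [[0, 0, 0.012, 0, 0, 0, 1], [0, 0, 0.022, 0, 0, 0, 1], [0, 0, 0.028, 0, 0, 0, 1], [0, 0, 0.032, 0, 0, 0, 1], [0, 0, 0.034, 0, 0, 0, 1], [0, 0, 0.034, 0, 0, 0, 1]]

```text
time_s: 16.27
eef_pos: [0.5339, 0.3029, 0.0389]
ee_rot: [3.14, 0.003, 3.09]
wrist_force: [-1.8, -0.9, 4.9]
gripper_width: 0.623
grip_force: 46.5
```

Request:
arm_command:
  targets:
    - [[0, 0, 0, 0, 0, 0, -1], [0, 0, 0, 0, 0, 0, -1], [0, 0, 0, 0, 0, 0, -1], [0, 0, 0, 0, 0, 0, -1], [0, 0, 0, 0, 0, 0, -1], [0, 0, -0.1, 0, 0, 0, -1], [0, 0, -0.25, 0, 0, 0, -1], [0, 0, -0.4, 0, 0, 0, -1], [0, 0, -0.4, 0, 0, 0, -1]]

```text
time_s: 17.02
eef_pos: [0.5374, 0.3049, 0.1445]
ee_rot: [3.135, 0.011, 3.089]
wrist_force: [0.4, 0.9, 0.5]
gripper_width: 0.996
grip_force: 0.0
```

Run:
```python
from workcell import manip
from h import *
im,d=manip.get_image('top');c=manip.calibration('top');P=cloud(d,c)
cv2.imwrite('pics/top1.png',im[:,:,::-1])
u,v=np.meshgrid(range(640),range(480))
m=(u>225)&(u<272)&(v>225)&(v<292)&(P[...,2]>.05)&(P[...,2]<.075)
print('b1',m.sum(),rect(P,m) if m.sum()>9 else 0)
c=json.load(open('cmd.json'));c[2]=.1365;json.dump(c,open('cmd.json','w'))
plan((.5217,.1148,.1365,183.8),(.5217,.1148,.033,183.8))
```

```text
b1 1260 [520.6 113.3 103.   54.7   3.7]
[np.float64(0.006), np.float64(-0.75), np.float64(0.0)] wz -0.151 rows 4.5 0.9
[np.float64(0.006), np.float64(-0.75), np.float64(0.414)] wz -0.151 rows 2.5 0.9
```

View pics/top1.png

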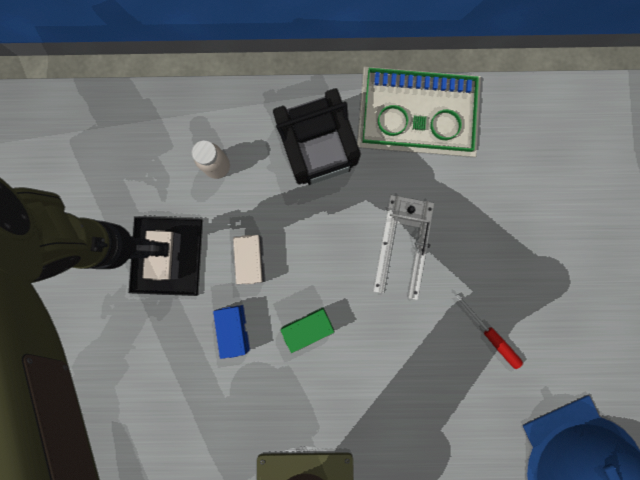

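Request:
arm_command:
  targets:
    - [[0.006, -0.75, 0, 0, 0, -0.151, -1], [0.006, -0.75, 0, 0, 0, -0.151, -1], [0.006, -0.75, 0, 0, 0, -0.151, -1], [0.006, -0.75, 0, 0, 0, -0.151, -1], [0.006, -0.75, 0, 0, 0, -0.151, -1], [0.006, -0.75, 0, 0, 0, -0.151, -1], [0.006, -0.75, 0, 0, 0, -0.151, -1], [0.006, -0.75, 0, 0, 0, -0.151, -1], [0.006, -0.75, 0.13, 0, 0, -0.151, -1], [0.006, -0.75, 0.26, 0, 0, -0.151, -1], [0.006, -0.75, 0.36, 0, 0, -0.151, -1], [0.006, -0.75, 0.414, 0, 0, -0.151, -1], [0.006, -0.75, 0.414, 0, 0, -0.151, -1]]

```text
time_s: 18.15
eef_pos: [0.5188, 0.1161, 0.0297]
ee_rot: [-3.141, -0.007, -3.073]
wrist_force: [-1.2, 0.3, -0.2]
gripper_width: 1.0
grip_force: 0.0
```

Request:
arm_command:
  targets:
    - [[0, 0, 0, 0, 0, 0, 1], [0, 0, 0, 0, 0, 0, 1], [0, 0, 0, 0, 0, 0, 1], [0, 0, 0, 0, 0, 0, 1], [0, 0, 0, 0, 0, 0, 1], [0, 0, 0, 0, 0, 0, 1], [0, 0, 0, 0, 0, 0, 1], [0, 0, -0.1, 0, 0, 0, 1], [0, 0, -0.22, 0, 0, 0, 1], [0, 0, -0.34, 0, 0, 0, 1], [0, 0, -0.4, 0, 0, 0, 1], [0, 0, -0.4, 0, 0, 0, 1]]
  force: 50

```text
time_s: 19.15
eef_pos: [0.5239, 0.1157, 0.1364]
ee_rot: [3.14, 0.006, -3.075]
wrist_force: [2.0, 0.2, -5.7]
gripper_width: 0.62
grip_force: 57.0
```

Run:
```python
from h import *
c=json.load(open('cmd.json'));c[2]=.133;json.dump(c,open('cmd.json','w'))
t=np.radians(-11.3);p=np.array([.436,-.2065])+.012*np.array([np.cos(t),np.sin(t)])+.001*np.array([-np.sin(t),np.cos(t)]);print(p)
plan((.48,-.06,.133,176));plan((*p,.10,168.7),(*p,.056,168.7))
```

```text
[ 0.44796332 -0.20787074]
[np.float64(0.213), np.float64(-0.686), np.float64(0.0)] wz 0.174 rows 4.3 1.1
[np.float64(0.087), np.float64(-0.599), np.float64(0.132)] wz 0.162 rows 3.7 1.0
[np.float64(0.087), np.float64(-0.599), np.float64(0.308)] wz 0.162 rows 1.1 1.0
```

Request:
arm_command:
  targets:
    - [[0.03, -0.1, 0, 0, 0, 0.174, 1], [0.06, -0.2, 0, 0, 0, 0.174, 1], [0.1, -0.32, 0, 0, 0, 0.174, 1], [0.14, -0.44, 0, 0, 0, 0.174, 1], [0.17, -0.56, 0, 0, 0, 0.174, 1], [0.213, -0.686, 0, 0, 0, 0.174, 1], [0.213, -0.686, 0, 0, 0, 0.174, 1]]

```text
time_s: 19.73
eef_pos: [0.476, -0.0644, 0.131]
ee_rot: [-3.137, -0.006, 3.065]
wrist_force: [-0.4, 1.1, -6.1]
gripper_width: 0.62
grip_force: 58.8
```

Request:
arm_command:
  targets:
    - [[0.015, -0.1, 0.02, 0, 0, 0.162, 1], [0.03, -0.22, 0.05, 0, 0, 0.162, 1], [0.05, -0.34, 0.08, 0, 0, 0.162, 1], [0.07, -0.46, 0.1, 0, 0, 0.162, 1], [0.08, -0.56, 0.132, 0, 0, 0.162, 1], [0.087, -0.599, 0.132, 0, 0, 0.162, 1], [0.087, -0.599, 0.2, 0, 0, 0.162, 1], [0.087, -0.599, 0.26, 0, 0, 0.162, 1], [0.087, -0.599, 0.308, 0, 0, 0.162, 1], [0.087, -0.599, 0.308, 0, 0, 0.162, 1], [0.087, -0.599, 0.308, 0, 0, 0.162, 1], [0.087, -0.599, 0.308, 0, 0, 0.162, 1]]

```text
time_s: 20.73
eef_pos: [0.4478, -0.2068, 0.0561]
ee_rot: [3.141, -0.001, 2.945]
wrist_force: [0.2, -0.1, -5.9]
gripper_width: 0.624
grip_force: 59.4
```

Run:
```python
from workcell import manip
from h import *
s=manip.read_state();print(s['eef_pos'],s['ee_rot'],s['wrist_force'])
im,d=manip.get_image('top');c=manip.calibration('top');P=cloud(d,c)
cw=manip.calibration('wrist');iw,dw=manip.get_image('wrist')
im2=cv2.resize(im[170:320,340:490],(500,500),interpolation=cv2.INTER_CUBIC)
cv2.imwrite('pics/c1.png',np.hstack([im2,iw[:,170:470][:480] if 0 else cv2.resize(iw,(300,225))[:0].reshape(0,300,3)] if 0 else [im2])[:,:,::-1])
np.savez('t2.npz',im=im,d=d,**c)
```

```text
[ 0.44775838 -0.20684492  0.05614124] [ 3.14121129e+00 -7.64333971e-04  2.94455427e+00] [ 0.2282953  -0.10379824 -5.92615266]
```

View pics/c1.png

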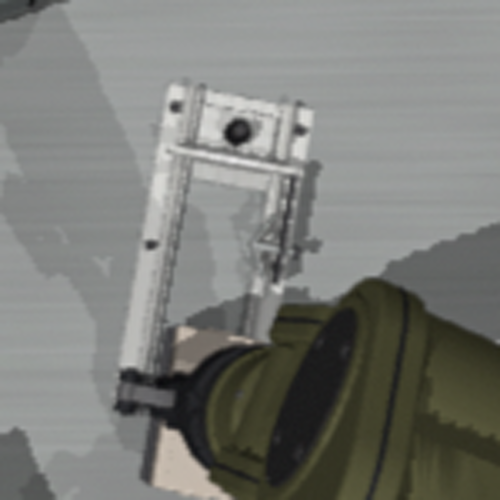

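The box hangs over the channel mouth, front edge at (215,335) in the crop, aligned with the rails. I lower it gently.

Request:
arm_command:
  targets:
    - [[0, -0.003, 0.02, 0, 0, 0, 1], [0, -0.003, 0.04, 0, 0, 0, 1], [0, -0.003, 0.05, 0, 0, 0, 1], [0, -0.003, 0.06, 0, 0, 0, 1], [0, -0.003, 0.066, 0, 0, 0, 1], [0, -0.003, 0.072, 0, 0, 0, 1], [0, -0.003, 0.072, 0, 0, 0, 1], [0, -0.003, 0.072, 0, 0, 0, 1]]

```text
time_s: 21.5
eef_pos: [0.4476, -0.2077, 0.0381]
ee_rot: [3.141, -0.0, 2.944]
wrist_force: [-0.5, 0.7, -7.5]
gripper_width: 0.623
grip_force: 59.5
```

Request:
arm_command:
  targets:
    - [[0, 0, 0.006, 0, 0, 0, 1], [0, 0, 0.012, 0, 0, 0, 1], [0, 0, 0.016, 0, 0, 0, 1], [0, 0, 0.02, 0, 0, 0, 1], [0, 0, 0.02, 0, 0, 0, 1], [0, 0, 0.02, 0, 0, 0, 1]]

```text
time_s: 22.0
eef_pos: [0.448, -0.2078, 0.0351]
ee_rot: [3.141, 0.001, 2.944]
wrist_force: [-4.1, 3.1, 9.5]
gripper_width: 0.623
grip_force: 61.5
```

Request:
arm_command:
  targets:
    - [[0, 0, -0.006, 0, 0, 0, 1], [-0.02, 0, -0.006, 0, 0, 0, 1], [-0.04, 0, -0.006, 0, 0, 0, 1], [-0.06, 0, -0.006, 0, 0, 0, 1], [-0.08, 0, -0.006, 0, 0, 0, 1], [-0.1, 0, -0.006, 0, 0, 0, 1], [-0.12, 0, -0.006, 0, 0, 0, 1], [-0.14, 0, -0.006, 0, 0, 0, 1], [-0.16, 0, -0.006, 0, 0, 0, 1], [-0.18, 0, -0.006, 0, 0, 0, 1], [-0.18, 0, -0.006, 0, 0, 0, 1]]

```text
time_s: 22.92
eef_pos: [0.4917, -0.2165, 0.0352]
ee_rot: [3.141, -0.001, 2.944]
wrist_force: [-4.0, 4.2, 4.3]
gripper_width: 0.621
grip_force: 60.7
```

Request:
arm_command:
  targets:
    - [[-0.015, 0, 0, 0, 0, 0, 1], [-0.03, 0, 0, 0, 0, 0, 1], [-0.045, 0, 0, 0, 0, 0, 1], [-0.06, 0, 0, 0, 0, 0, 1], [-0.075, 0, 0, 0, 0, 0, 1], [-0.09, 0, 0, 0, 0, 0, 1], [-0.105, 0, 0, 0, 0, 0, 1], [-0.12, 0, 0, 0, 0, 0, 1], [-0.135, 0, 0, 0, 0, 0, 1], [-0.15, 0, 0, 0, 0, 0, 1], [-0.165, 0, 0, 0, 0, 0, 1], [-0.18, 0, 0, 0, 0, 0, 1], [-0.18, 0, 0, 0, 0, 0, 1]]

```text
time_s: 24.0
eef_pos: [0.5357, -0.2253, 0.0352]
ee_rot: [3.141, -0.001, 2.944]
wrist_force: [-4.2, 4.2, 4.4]
gripper_width: 0.618
grip_force: 60.6
```

Request:
arm_command:
  targets:
    - [[-0.008, 0, 0, 0, 0, 0, 1], [-0.016, 0, 0, 0, 0, 0, 1], [-0.024, 0, 0, 0, 0, 0, 1], [-0.032, 0, 0, 0, 0, 0, 1], [-0.04, 0, 0, 0, 0, 0, 1], [-0.048, 0, 0, 0, 0, 0, 1], [-0.056, 0, 0, 0, 0, 0, 1], [-0.056, 0, 0, 0, 0, 0, 1]]

```text
time_s: 24.67
eef_pos: [0.549, -0.228, 0.0352]
ee_rot: [3.141, -0.002, 2.944]
wrist_force: [-4.5, 2.5, 5.3]
gripper_width: 0.621
grip_force: 60.8
```

Request:
arm_command:
  targets:
    - [[-0.006, 0, 0, 0, 0, 0, 1], [-0.012, 0, 0, 0, 0, 0, 1], [-0.016, 0, 0, 0, 0, 0, 1], [-0.016, 0, 0, 0, 0, 0, 1]]

```text
time_s: 25.0
eef_pos: [0.5535, -0.2289, 0.0351]
ee_rot: [3.141, -0.001, 2.944]
wrist_force: [-4.8, 3.0, 5.0]
gripper_width: 0.621
grip_force: 60.7
```

Request:
arm_command:
  targets:
    - [[-0.004, 0, 0, 0, 0, 0, 1], [-0.008, 0, 0, 0, 0, 0, 1], [-0.008, 0, 0, 0, 0, 0, 1], [-0.008, 0, 0, 0, 0, 0, 1]]

```text
time_s: 25.33
eef_pos: [0.5553, -0.2293, 0.0352]
ee_rot: [3.141, -0.001, 2.944]
wrist_force: [-4.8, 3.1, 3.9]
gripper_width: 0.623
grip_force: 60.9
```

Request:
arm_command:
  targets:
    - [[-0.004, 0, 0, 0, 0, 0, 1], [-0.008, 0, 0, 0, 0, 0, 1], [-0.008, 0, 0, 0, 0, 0, 1], [-0.008, 0, 0, 0, 0, 0, 1]]

```text
time_s: 25.67
eef_pos: [0.5572, -0.2297, 0.0351]
ee_rot: [3.141, -0.001, 2.944]
wrist_force: [-4.6, 3.2, 5.0]
gripper_width: 0.619
grip_force: 60.9
```

Request:
arm_command:
  targets:
    - [[-0.004, 0, 0, 0, 0, 0, 1], [-0.008, 0, 0, 0, 0, 0, 1], [-0.008, 0, 0, 0, 0, 0, 1], [-0.008, 0, 0, 0, 0, 0, 1]]

```text
time_s: 26.0
eef_pos: [0.5586, -0.23, 0.0352]
ee_rot: [3.141, -0.002, 2.944]
wrist_force: [-4.7, 4.0, 6.2]
gripper_width: 0.62
grip_force: 61.1
```

Request:
arm_command:
  targets:
    - [[-0.004, 0, 0, 0, 0, 0, 1], [-0.008, 0, 0, 0, 0, 0, 1], [-0.008, 0, 0, 0, 0, 0, 1], [-0.008, 0, 0, 0, 0, 0, 1]]

```text
time_s: 26.33
eef_pos: [0.5594, -0.2302, 0.0352]
ee_rot: [3.141, -0.004, 2.944]
wrist_force: [-8.5, 3.2, 8.4]
gripper_width: 0.621
grip_force: 61.4
```

Request:
arm_command:
  targets:
    - [[-0.004, 0, 0, 0, 0, 0, 1], [-0.008, 0, 0, 0, 0, 0, 1], [-0.008, 0, 0, 0, 0, 0, 1], [-0.008, 0, 0, 0, 0, 0, 1]]

```text
time_s: 26.67
eef_pos: [0.5595, -0.2302, 0.0353]
ee_rot: [3.142, -0.007, 2.944]
wrist_force: [-11.2, 4.6, 12.0]
gripper_width: 0.619
grip_force: 61.9
```

Run:
```python
from workcell import manip
s=manip.read_state();print(s['eef_pos'],s['wrist_force'])
im,d=manip.get_image('scene')
import cv2
cv2.imwrite('pics/s2.png',cv2.resize(im[130:240,190:340],(750,550),interpolation=cv2.INTER_CUBIC)[:,:,::-1])
```

```text
[ 0.55947931 -0.23016961  0.03527998] [-11.15388079   4.63902885  11.98260479]
```

View pics/s2.png

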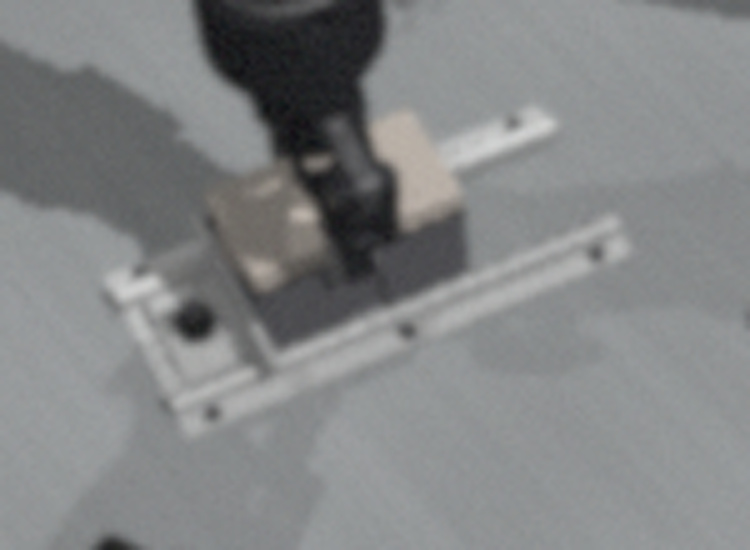

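The box's front face is at the stop plate (260,340), and the TCP stopped while the force rose to 11 N. Release and check.

Request:
arm_command:
  targets:
    - [[0, 0, -0.004, 0, 0, 0, 1], [0, 0, -0.004, 0, 0, 0, -1], [0, 0, -0.004, 0, 0, 0, -1], [0, 0, -0.004, 0, 0, 0, -1], [0, 0, -0.004, 0, 0, 0, -1], [0, 0, -0.004, 0, 0, 0, -1], [0, 0, -0.1, 0, 0, 0, -1], [0, 0, -0.25, 0, 0, 0, -1], [0, 0, -0.4, 0, 0, 0, -1], [0.2, 0, -0.55, 0, 0, 0, -1], [0.4, 0, -0.7, 0, 0, 0, -1], [0.6, 0, -0.7, 0, 0, 0, -1], [0.8, 0, -0.7, 0, 0, 0, -1], [0.9, 0.1, -0.7, 0, 0, 0, -1], [0.9, 0.3, -0.7, 0, 0, 0, -1], [0.9, 0.5, -0.7, 0, 0, 0, -1], [0.9, 0.7, -0.7, 0, 0, 0, -1], [0.9, 0.8, -0.7, 0, 0, 0, -1], [0.9, 0.8, -0.7, 0, 0, 0, -1]]

```text
time_s: 28.3
eef_pos: [0.3823, 0.0117, 0.2105]
ee_rot: [3.14, 0.002, 2.946]
wrist_force: [-0.1, -0.4, -0.2]
gripper_width: 1.002
grip_force: 0.0
```

Run:
```python
from workcell import manip
from h import *
s=manip.read_state();print(s['eef_pos'],s['time_s'])
im,d=manip.get_image('top');c=manip.calibration('top');P=cloud(d,c)
u,v=np.meshgrid(range(640),range(480))
for n,r in dict(b1=(375,450,190,310),b2=(125,207,212,300)).items():
    m=(u>r[0])&(u<r[1])&(v>r[2])&(v<r[3])&(P[...,2]>.053)&(P[...,2]<.08)
    print(n,m.sum(),rect(P,m) if m.sum()>20 else 0,np.median(P[m][:,2]))
    if n=='b1':
        t=np.radians(-11.3);ax=np.array([np.cos(t),np.sin(t)]);R=(rect(P,m)[:2]/1000-[.436,-.2065])*1000;print('X,Y',R@ax,R@[-ax[1],ax[0]])
im2=cv2.resize(im[180:310,350:480],(600,600),interpolation=cv2.INTER_CUBIC)
cv2.imwrite('pics/t3.png',im2[:,:,::-1])
```

```text
[0.38230479 0.01169084 0.21047558] 28.3
b1 1247 [ 556.1 -230.3  102.8   54.4  -11.3] 0.06296980791820084
X,Y 122.43533872442018 0.19450305011697822
b2 1312 [531.3 301.4 101.8  55.3  -2.8] 0.06650690456720493
```

View pics/t3.png

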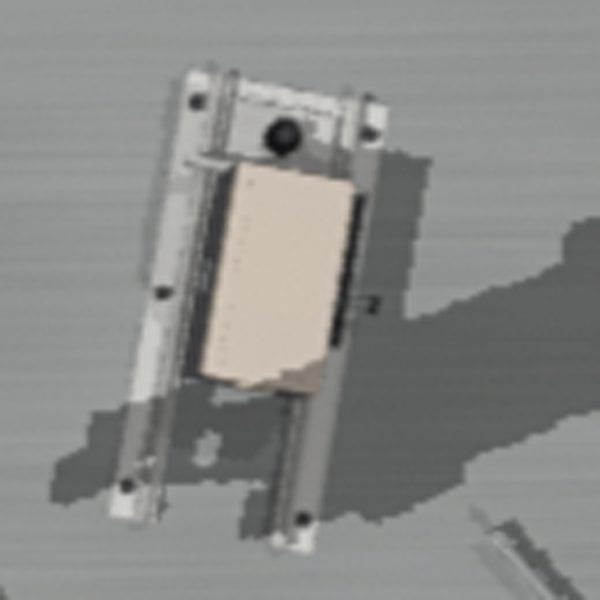

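Box_1 sits flat and square against the stop (leading end 172 mm, plate measured at 171 mm). Box_2 lies flat in the tray, and the arm is clear of everything.

```bash
python3 -c "
from workcell import manip
print(manip.finish_job())"
```

```text
the job is handed in; nothing more can be done
None
```

I handed the job in at about 28 s: the lighter box (box_2, about 0.2 kg) is in the black tray, and the heavier one (box_1, about 0.6 kg) is in the holder against the end stop. The catch click is inferred from the box's position and the push force, because the catch joint was not read directly.

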